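# Hang the coupon carrier on the drying stand

## Robot

A 6-joint arm with a two-finger parallel gripper is mounted at the origin on the work surface. World frame = base frame: x ahead of the robot, y to its left, z up, the work surface at z = 0. Lengths are in mm, angles in rad, forces in N, time in s.
With the tool pointing down it reaches from about 275 to 1000 mm from the base axis. Payload 8.4 kg.
Tool frame: the origin (TCP) lies at the very end of the fingers, on their centre line; the grasp point (between the pads) lies 19 mm behind it; z points along the fingers, y is the direction in which the jaws open and shut (so a half turn about z gives the same grasp; the last joint's range is limited). The gripper opens to 85 mm and grips with 20 to 120 N. Pads are 22 mm wide; open, the fingers measure 114 mm over their backs; the gripper's body (76 mm by 85 mm) begins 54 mm behind the grasp point. The pads swing forward as they close: fully open they stand 13 mm farther back than shut.
Start: joints at [-1.254, 0.353, 1.633, -0, 1.155, -0.002], TCP at [195.891, -593.511, 231.281] pointing down, gripper open.
Joint ranges: [-2.63, 2.63], [-0.92, 2.1], [0.06, 2.66], [-1.3, 4.44], [0, 2.69], [-3.02, 3.02]. Speed limits (rad/s): [2.22, 2.22, 2.79, 3.14, 3.14, 3.14].

## Interface

Orientations are given as [roll, pitch, yaw] about the fixed x, y, z axes, in that order (R = Rz(yaw) Ry(pitch) Rx(roll)).
In Python, from rig import r gives the robot as it stands.
- The arm moves only by the tool move_arm, never from a script. Its argument "increments" is a list of rows, each an object of numbers: "tx", "ty", "tz": the shift along the tool's x, y, z in cm; "rx", "ry", "rz": the turn, a rotation vector about the tool's x, y, z in degrees; "gripper": the gripper's target within -1 to 1 (fully open at 1, half-way at 0, shut at -1). A call has 1 to 12 rows; each row shifts and turns the commanded pose from where the row before left it, along the tool's axes as they then stand; what a row does not reach is not made up. A row lasts 1/10 s, in which the tool goes at most 50 mm and 8.59 degrees, less where a joint would pass 70% of its speed; a pose out of reach is approached as far as the arm can. A call is refused whole if a number of a shift passes 5 or a number of a turn 8.59, either way. A call with a gripper value outside its range is refused whole. The fingers move at their own pace and stop on an object; "squeeze" is the grip in N (left out, the last holds). Time passes only in rows, so rows that do not move let the fingers close. It gives the time, the measured TCP pose, the force and the opening at its end, in the units of the state.
- r.sense(): the state, without advancing time (a new reading comes with each control period).
- r.grab_frame(name): name is "side" or "top" or "wrist"; returns (picture, depth): 420x560x3 uint8, red, green, blue; 420x560 float32, mm along the optical axis (not along the pixel's ray), 0 where there is no reading.
- r.camera_model(name): a dict with "fx", "fy", "cx", "cy" (pixels), "k1" (the pictures are not rectified: a ray, as slopes to the right and down, at radius r is drawn at 1 + k1 r^2 times it, then the intrinsics apply), "R" (3x3) and "t" (3): a world point X has camera coordinates R X + t; the wrist camera has in their place "hand_eye" (4x4, takes a point from camera to tool coordinates, whose origin is the TCP and whose axes are the flange's). Camera axes: x right, y down, z forward; pixel columns grow to the right and rows downward; lengths in mm; the calibration is good to about 2 mm. A picture is of the moment at which its call begins: read the wrist's pose just before it. camera_model takes no time and is no camera call.
- r.sign_off(): hands the job in, once; it reports no verdict.
Trained networks look in the newest picture that a camera, given by its name, has taken for a name from the list of things; names that differ only in an ending like _2 or _b are one class to them, and where a whole thing is asked for, a point or a joint stands for the part that bears it (a point fixed in the world has none). Each returns a list of dicts, best first, with "confidence" (0 to 1); they miss things now and then, are a little off and sometimes report something else, mostly with a low value. They report only what shows in the picture. A call takes as long as a camera call. They do not tell look-alikes from the thing itself.
- r.cut_out(query, camera): "mask" (420x560 bool, what is visible of it) and "bbox" ([left, top, right, bottom] in pixels, round what is visible of it).
- r.place_of(query, camera): "location" ([row, column] in pixels: a listed point, or the origin of a listed thing).
The state is a dict: "clock": time; "qpos": joint angles; "qvel": joint speeds; "joint_efforts": joint torques, N m; "eef_pos": TCP position; "tcp_rot": TCP orientation; "contact_force": force on the tool from outside, world axes, zero at the start; "wrist_torque": the same for the moment, N m; "opening": opening from 0.0 (shut) to 1.0 (fully open).
Only numpy, scipy, OpenCV 4.12 (cv2) and the standard library are available. Lean on these libraries where they do the work, as an engineer would, in place of code of your own. Each camera call takes 0.05 s, during which the arm holds its last target. There are 200 camera calls.

## Task

Take the carrier of five steel coupons out of its reclined cradle and hang it upright by its handle bar on both prongs of the drying stand's double hook, with the coupons hanging between the fins of the blue separator comb. The comb has been slid sideways, so feel your way down gently, let the hook take the weight before you let go, and leave the other things on the bench where they are.

Things in the scene. Friction and masses are not known exactly. Their poses are not given: they have to be found in the camera images.
- carrier_grip (a point): Coupon carrier, loose, 0.34-0.53 kg: centre of its orange grip sleeve, 14 (x) x 30 (y) x 14 (z) mm, at the middle of the steel handle bar (8 mm round, along y). Axes are the carrier's: z up through the handle, y along the bar. It starts reclining, z leaning 30 degrees from vertical to the cradle's -x side. Grip the sleeve across x, fingers along -z, and draw it out along +z.
- carrier_rail (a point): Middle of the top of the carrier's blue rail, 75 mm below the bar's centre; rail 124 (y) x 20 (x) x 12 mm. Two 8 mm uprights at y = +-58 mm join it to the bar; between bar and rail is an open window for the hook's prongs. Carrier axes; the carrier is the same after a half turn about z.
- carrier_foot (a point): Middle of the carrier's underside, 147 mm below the bar's centre: lower edge of the middle coupon. Five upright steel coupons hang from the rail at y = 0, +-22, +-44 mm, each 4 mm thick (y), 32 mm deep (x), 60 mm long. Carrier axes.
- cradle: White cradle on a plinth 63 mm high, fixed, 170 x 160 mm, origin at its base centre on the bench, z up, -x side roughly to the robot. A sloping backboard lies under the coupons on the -x side and a ledge carries their lower edges; rail and handle stick out freely. The carrier's sleeve starts at cradle x = -74, y within 6 of 0, z = 212 mm.
- lamp_edge (a point): Lower -x edge, at its middle, of the aluminium lamp head fixed over the cradle: 34 mm beyond and 62 mm above the sleeve; head 72 (x, from this edge) x 80 (y) x 20 mm (z, up), axes of the cradle. It blocks a gripper coming straight down on the handle: come tilted like the carrier (about 30 degrees, gripper body to the robot side), fingers opened no more than about 50 mm.
- hook_seat (a point): Drying stand (fixed): place of the bar's centre when it hangs on both prongs of the double hook, 175 mm above the bench. Stand axes: x from the open side (roughly facing the robot) to the posts at +60 mm, y along the bar, z up. Prongs: 8 mm round at y = +-34 mm, level from x = -8 to +10 mm, tops 4 mm below this point, rising behind to the posts. The bar may lie 15 mm off centre in y.
- hook_tips (a point): Midway between the tops of the prongs' turned-up tips: 22 mm to -x of the seat and 14 mm above it. Stand axes. Enter from -x with the bar 30 to 45 mm above the seat (bar over the tips, rail under the prongs, coupons over the comb), move over the seat, then lower straight down.
- stand: The drying stand with hook and comb: grey base 170 x 190 x 10 mm, origin on the bench under hook_seat, same axes. The comb stands anywhere within 11 mm of centre along y; this is not reported and it is stiff. When the coupons meet the fin tops the bar is stopped about 25 mm above its seat: lift a little, shift 5 mm along y and try again, up to 11 mm to either side.
- comb_middle (a point): Height of the fin tops, 53 mm above the bench under the seat; a point of the stand, NOT moving with the comb. Blue comb: eight fins at 22 mm pitch, each 11 mm thick (y), 46 mm long (x), round-topped. When centred its gaps lie at y = 0, +-22, +-44, +-66 mm. A hanging coupon reaches 25 mm down between two fins, 3.5 mm to spare each side.
- beaker_mid (a point): Bystander: glass beaker, 66 mm across, 85 mm high; its centre.
- wash_bottle_mid (a point): Bystander: white bottle with red cap, 60 mm across, 150 mm high; its centre.
- dish_mid (a point): Bystander: clear dish, 90 mm across, 16 mm high; its centre.
- objective_mid (a point): Bystander: steel microscope objective, 34 mm across, 48 mm high; its centre.
- mount_mid (a point): Bystander: green specimen mount, 32 mm across, 22 mm high; its centre.
- jar_mid (a point): Bystander: amber jar with blue cap, 56 mm across, 70 mm high; its centre.
- driver_grip (a point): Bystander: screwdriver lying on the bench, 160 mm long; the middle of its handle.
There are look-alikes about, which are no part of the job. Of the things shaped like the part that bears carrier_grip, the bare steel one is meant.

How it is judged:
By the outcome, as a careful person would: the job done as asked, in the order asked, and still so for the second after the job is handed in, with the robot touching nothing.
It also fails if it takes over 64 s, if anything falls off the work surface, if the arm or the gripper's body presses on something with over 40 N, if the wrist force passes 120 N, or if a joint passes its speed limit or range.

## Working session

There is one attempt and no reset: what is moved stays moved. The work goes in short steps, Python scripts to look and compute and a tool call to move; the robot and the scene stay as the last step left them, time stands still between calls to the robot, and variables do not carry over. Pictures are saved under pics/ and viewed, about 8 in all and at most 12, crops included, and the job is handed in when it is done.

Besides the shell and the picture viewer there is one more tool, called after ">>>" as name([rows], argument=value, ...), one row to a line, values as JSON. move_arm: Moves the arm, as the interface text tells. Its arguments: {"type":"object","properties":{"increments":{"type":"array","items":{"type":"object","properties":{"tx":{"type":"number"},"ty":{"type":"number"},"tz":{"type":"number"},"rx":{"type":"number"},"ry":{"type":"number"},"rz":{"type":"number"},"gripper":{"type":"number"}}}},"squeeze":{"type":"number"}},"required":["increments"]}

```bash
ls; mkdir -p pics
cat > h.py <<'E'
import numpy as np, cv2
from rig import r
from scipy.spatial.transform import Rotation as Ro
np.set_printoptions(precision=1,suppress=True)
def ray(m,row,col):
    K=np.array([[m["fx"],0,m["cx"]],[0,m["fy"],m["cy"]],[0,0,1.]])
    p=cv2.undistortPoints(np.array([[[col,row]]],float),K,np.array([m["k1"],0,0,0,0.]))[0,0]
    return np.array([p[0],p[1],1.])
def toworld(name,row,col,depth,s=None):
    m=r.camera_model(name); c=ray(m,row,col)*depth
    if "R" in m: return np.array(m["R"]).T@(c-np.array(m["t"]))
    H=np.array(m["hand_eye"]); s=s or r.sense()
    return Ro.from_euler('xyz',s["tcp_rot"]).as_matrix()@(H[:3,:3]@c+H[:3,3])+np.array(s["eef_pos"])
def atz(name,row,col,z):
    m=r.camera_model(name); R=np.array(m["R"]);o=-R.T@np.array(m["t"]);d=R.T@ray(m,row,col)
    return o+d*(z-o[2])/d[2]
def proj(name,X,s=None):
    m=r.camera_model(name)
    if "R" in m: c=np.array(m["R"])@X+np.array(m["t"])
    else:
        H=np.array(m["hand_eye"]); s=s or r.sense()
        t=Ro.from_euler('xyz',s["tcp_rot"]).as_matrix().T@(np.array(X)-np.array(s["eef_pos"])); c=H[:3,:3].T@(t-H[:3,3])
    u=c[:2]/c[2]; u=u*(1+m["k1"]*(u@u)); return np.array([m["fy"]*u[1]+m["cy"],m["fx"]*u[0]+m["cx"]])
def tri(a,b): # two (cam,row,col)
    A=np.zeros((3,3));B=np.zeros(3)
    for n,ro,co in (a,b):
        m=r.camera_model(n);R=np.array(m["R"]);o=-R.T@np.array(m["t"]);d=R.T@ray(m,ro,co);d/=np.linalg.norm(d)
        P=np.eye(3)-np.outer(d,d);A+=P;B+=P@o
    return np.linalg.solve(A,B)
E
python3 - <<'E'
from h import *
print(r.sense()["clock"])
for c in("side","top"):
    im,d=r.grab_frame(c); np.save(f"pics/{c}_d.npy",d); cv2.imwrite(f"pics/{c}.png",im[:,:,::-1])
    m=r.camera_model(c);print(c,-np.array(m["R"]).T@np.array(m["t"]),m["fx"])
    for q in("carrier_grip","carrier_rail","carrier_foot","cradle","lamp_edge","hook_seat","hook_tips","stand","comb_middle"):
        for o in r.place_of(q,c)[:4]:
            ro,co=o["location"]; i,j=int(round(ro)),int(round(co)); dd=d[i,j] if 0<=i<420 and 0<=j<560 else 0
            print(q,round(o["confidence"],2),np.array([ro,co]),toworld(c,ro,co,dd) if dd else 0)
a=cv2.imread("pics/side.png");b=cv2.imread("pics/top.png")
E
```

```text
pics
0.0
side [ 248.3  644.8 1047.8] 423.6315014576106
carrier_grip 0.88 [152.7 312. ] [ 595.1 -446.6    1.7]
carrier_grip 0.6 [233.3 345.7] [ 364.4 -138.6   22.7]
carrier_grip 0.22 [316.  232.2] [536.1 254.4  51.1]
carrier_rail 0.93 [226.  366.8] [ 315.4 -198.8   15.5]
carrier_rail 0.87 [164.3 303.2] [ 528.5 -167.7  216.3]
carrier_rail 0.72 [306.5 232.8] [547.5 230.4  50.4]
carrier_foot 0.74 [178.5 290.7] [ 563.3 -167.2  143.9]
carrier_foot 0.6 [216.1 383.2] [ 280.  -249.9   25.8]
carrier_foot 0.54 [241.2 258.7] [587.5   1.2  24.2]
cradle 0.89 [194.7 287.4] [ 567.8 -158.9   78.2]
cradle 0.69 [174.5 289.7] [ 569.6 -173.4  152.1]
lamp_edge 0.7 [237.7 258.1] [594.2  -8.4  25.9]
lamp_edge 0.69 [135.8 304.1] [ 641.6 -477.8   39.6]
hook_seat 0.9 [281.1 227.1] [610.7 152.9  11.3]
hook_seat 0.66 [304.7 231.3] [553.3 227.8  51. ]
hook_seat 0.62 [223.  188.3] [784.4  62.2  73.4]
hook_seat 0.33 [165.6 302. ] [ 528.6 -158.6  219.3]
hook_tips 0.88 [282.6 234.4] [590.7 147.4   9.5]
hook_tips 0.62 [158.1 313.7] [ 511.3 -204.1  216.1]
stand 0.77 [317.3 230.6] [539.7 257.1  45.5]
comb_middle 0.92 [3
[... 250 characters left out ...]
ail 0.7 [284.7 346.7] [ 318.5 -197.3   -3.5]
carrier_rail 0.56 [202.5 360.9] [ 553.  -231.1  146. ]
carrier_foot 0.92 [196.4 358.8] [ 574.5 -228.6  131.3]
carrier_foot 0.72 [297.7 368.5] [ 277.2 -257.9   26.9]
cradle 0.82 [201.3 352. ] [ 556.5 -204.7  149.8]
lamp_edge 0.88 [193.5 368.1] [ 548.4 -225.8  287.6]
lamp_edge 0.16 [199.8 351.4] [ 560.1 -202.5  154.3]
hook_seat 0.56 [209.1 203. ] [563.5 249.4  56.3]
hook_tips 0.63 [209.  200.4] [571.2 264.7  19.5]
hook_tips 0.51 [214.4 209.3] [547.3 230.7  49.1]
stand 0.95 [216.2 212.8] [545.  223.2  27.5]
stand 0.65 [264.6 289.8] [385.9 -19.    3.8]
comb_middle 0.73 [216.4 207.2] [547.9 244.2  10.4]
comb_middle 0.5 [206.  202.7] [574.1 250.9  53.5]
```

View pics/side.png

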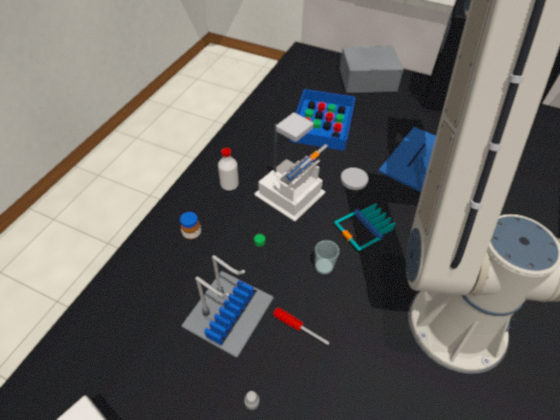

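View pics/top.png

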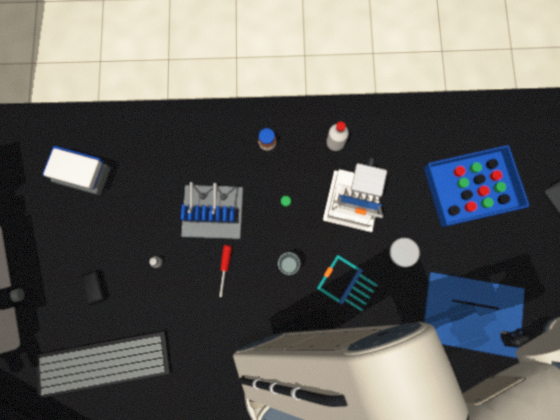

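The two carrier-like things are the teal one lying on the bench (top 280,345; side 228,365) and the steel one with orange sleeve in the white cradle (top 211,360; side 153,316). The steel one, leaning in the cradle, fits. Confirming it in a crop.

Run:
```python
from h import *
a=cv2.imread("pics/side.png");b=cv2.imread("pics/top.png")
f=lambda i,y,x,h,w,s:cv2.resize(i[y:y+h,x:x+w],None,fx=s,fy=s,interpolation=cv2.INTER_CUBIC)
cv2.imwrite("pics/crop1.png",np.vstack([np.hstack([f(b,155,315,75,100,4),f(a,105,245,75,100,4)]),np.hstack([f(b,175,165,75,100,4),f(a,250,180,105,140,400/140)])]))
for c in("side","top"):
    im=cv2.imread(f"pics/{c}.png");d=np.load(f"pics/{c}_d.npy")
    hsv=cv2.cvtColor(im,cv2.COLOR_BGR2HSV)
    x0,y0,x1,y1=(245,105,345,180) if c=="side" else (315,155,415,230)
    m=np.zeros(hsv.shape[:2],bool);m[y0:y1,x0:x1]=True
    o=m&(hsv[...,0]>5)&(hsv[...,0]<22)&(hsv[...,1]>150)&(hsv[...,2]>120)
    ii=np.argwhere(o);print(c,"orange",len(ii),ii.mean(0)); 
    P=np.array([toworld(c,i,j,d[i,j]) for i,j in ii]);print(np.median(P,0))
    if c=="side":sd=ii.mean(0)
    else:tp=ii.mean(0)
print("tri",tri(("side",*sd),("top",*tp)))
# clouds
d=np.load("pics/top_d.npy")
def cloud(y0,y1,x0,x1,lo,hi):
    out=[]
    for i in range(y0,y1):
        for j in range(x0,x1):
            if d[i,j]>0:
                p=toworld("top",i,j,d[i,j])
                if lo<p[2]<hi: out.append(p)
    return np.array(out)
for n,args in dict(stand=(170,250,165,260,5,17),lamp=(150,235,310,410,275,310),plinth=(150,240,310,410,50,75)).items():
    P=cloud(*args); 
    if len(P)<5: print(n,len(P));continue
    rc=cv2.minAreaRect(P[:,:2].astype(np.float32));print(n,len(P),rc,np.median(P[:,2]))
```

```text
side orange 55 [149.1 316.2]
[ 514.8 -220.2  218.3]
top orange 46 [210.7 360.3]
[ 515.4 -214.6  218.2]
tri [ 509.8 -210.1  246.4]Traceback (most recent call last):
  File "<stdin>", line 27, in <module>
  File "<stdin>", line 23, in cloud
  File "h.py", line 10, in toworld
    m=r.camera_model(name); c=ray(m,row,col)*depth
ValueError: time passes only in moves, steps and waits
```

View pics/crop1.png

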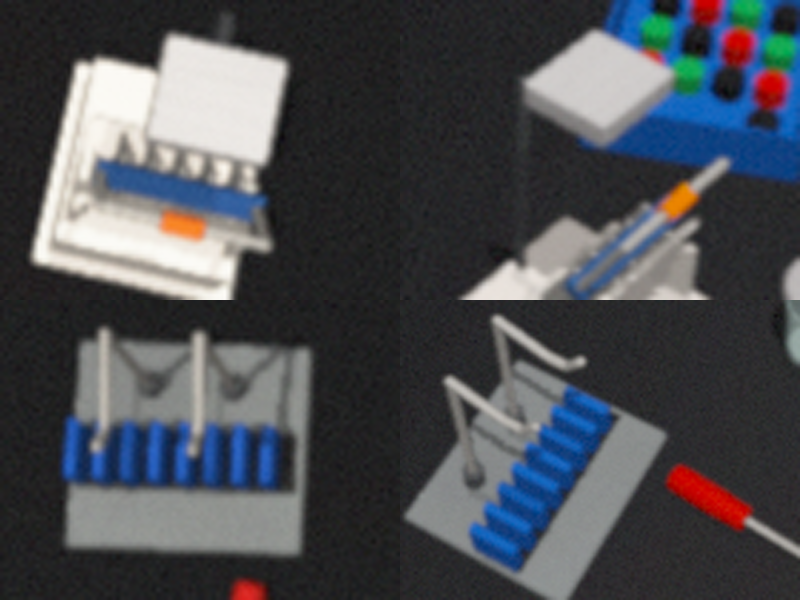

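The crop confirms it: steel bar with orange sleeve and blue rail in the white cradle under the lamp head. The comb in the stand is shifted to the left in the top picture (+y). Now poses.

Run:
```python
from h import *
M={}
import h
_c=r.camera_model; h.r=type("R",(),dict(camera_model=staticmethod(lambda n:M.setdefault(n,None) or M.__setitem__(n,_c(n)) or M[n])))
d=np.load("pics/top_d.npy");ims=cv2.imread("pics/side.png");imt=cv2.imread("pics/top.png")
print("tri sleeve",tri(("side",154.8,315),("top",210.7,360.5)))
def cloud(c,y0,y1,x0,x1):
    d=np.load(f"pics/{c}_d.npy");im=cv2.cvtColor(cv2.imread(f"pics/{c}.png"),cv2.COLOR_BGR2HSV)
    L=[(*toworld(c,i,j,d[i,j]),*im[i,j]) for i in range(y0,y1) for j in range(x0,x1) if d[i,j]>0]
    return np.array(L)
def rect(n,P):
    if len(P)<8: print(n,len(P));return
    rc=cv2.minAreaRect(P[:,:2].astype(np.float32));print(n,len(P),np.array(rc[0]),np.array(rc[1]),round(rc[2],1),"z",np.median(P[:,2]), cv2.boxPoints(rc).round().tolist())
for c,a,b in(("top",(170,250,165,260),(150,240,310,410)),("side",(245,360,175,280),(100,225,245,345))):
    S=cloud(c,*a);C=cloud(c,*b)
    rect(c+" stand",S[(S[:,2]>5)&(S[:,2]<17)&(S[:,4]<70)&(S[:,5]>80)])
    rect(c+" comb",S[(S[:,2]>38)&(S[:,2]<60)&(S[:,4]>140)&(S[:,3]>100)&(S[:,3]<125)])
    rect(c+" lamp",C[(C[:,2]>275)&(C[:,2]<310)])
    rect(c+" plinth",C[(C[:,2]>52)&(C[:,2]<72)])
    rect(c+" rail",C[(C[:,4]>120)&(C[:,3]>100)&(C[:,3]<125)&(C[:,2]>120)])
# stand base corners and sleeve via pixel: base top z=10
for n,x,y in(("TL",80,342-300),("TR",312,348-300),("BR",303,553-300),("BL",66,547-300)): print(n,atz("top",175+y/4,165+x/4,10))
for n,x,y in(("tipL",98,443-300),("tipR",193,450-300)): print(n,atz("top",175+y/4,165+x/4,189))
for x in(73,277): print("fin",atz("top",175+(455-300)/4,165+x/4,53))
for n,x,y in(("plTL",78,62),("plBL",38,262),("plBR",230,300)): print(n,atz("top",155+y/4,315+x/4,63),atz("top",155+y/4,315+x/4,0))
```

```text
tri sleeve [ 514.  -215.8  218.6]
top stand 1791 [567.8 229.9] [191.5 178.1] 86.2 z 10.728535649874201 [[473.0, 140.0], [650.0, 129.0], [663.0, 320.0], [485.0, 331.0]]
top comb 426 [551.9 238.4] [165.6  45.8] 86.6 z 51.77083587458088 [[524.0, 157.0], [570.0, 154.0], [580.0, 320.0], [534.0, 322.0]]
top lamp 867 [ 583.7 -227.8] [80.  72.9] 74.3 z 294.3483556122969 [[538.0, -256.0], [608.0, -276.0], [630.0, -199.0], [559.0, -179.0]]
top plinth 692 [ 587.4 -228.4] [139.7 151.6] 74.7 z 62.83176217607085 [[496.0, -276.0], [642.0, -316.0], [679.0, -181.0], [533.0, -141.0]]
top rail 219 [ 554.4 -227.1] [119.4  17.9] 74.9 z 148.44475268661196 [[530.0, -282.0], [547.0, -287.0], [579.0, -172.0], [561.0, -167.0]]
side stand 2598 [589.6 210.2] [226.2 224.3] 86.1 z 10.596285223816526 [[470.0, 105.0], [694.0, 90.0], [709.0, 315.0], [485.0, 331.0]]
side comb 822 [552.7 238.8] [165.2  47.3] 86.2 z 50.983103123996855 [[524.0, 158.0], [571.0, 155.0], [582.0, 320.0], [535.0, 323.0]]
side lamp 644 [ 584.2 -227.5] [85.2 74.1] 74.7 z 294.7796305874774 [[537.0, -259.0], [609.0, -278.0], [631.0, -196.0], [560.0, -177.0]]
side plinth 1086 [ 602.5 -400.1] [196.  527.6] 6.1 z 63.70666786555434 [[477.0, -148.0], [533.0, -673.0], [728.0, -652.0], [672.0, -127.0]]
side rail 47 [ 556.6 -211.4] [99.4 17.2] 74.7 z 145.79355056232666 [[535.0, -257.0], [552.0, -262.0], [578.0, -166.0], [561.0, -161.0]]
TL [653.1 318.   10. ]
TR [642.6 127.1  10. ]
BR [473.7 136.   10. ]
BL [483.8 326.8  10. ]
tipL [534.4 262.5 189. ]
tipR [527.4 195.1 189. ]
fin [551.  312.2  53. ]
fin [546.5 151.4  53. ]
plTL [ 675.  -168.7   63. ] [ 692.5 -176.4    0. ]
plBL [ 515.6 -130.1   63. ] [ 525.5 -135.9    0. ]
plBR [ 481.9 -276.5   63. ] [ 490.2 -289.2    0. ]
```

```bash
cat >> h.py <<'E'
from scipy.linalg import fractional_matrix_power as fmp
def T(R,p):
    A=np.eye(4);A[:3,:3]=R;A[:3,3]=p;return A
def cur():
    s=r.sense();return T(Ro.from_euler('xyz',s["tcp_rot"]).as_matrix(),s["eef_pos"])
def rows(G,n,C=None):
    C=cur() if C is None else C
    D=fmp(np.linalg.inv(C)@G,1/n).real
    rv=np.degrees(Ro.from_matrix(D[:3,:3]).as_rotvec())
    print(n,"rows t_cm",(D[:3,3]/10).round(2).tolist(),"r_deg",rv.round(2).tolist())
    P=C.copy();W=[]
    for k in range(n):P=P@D;W.append(P[:3,3].round())
    print("mid",W[n//3],W[2*n//3],W[-1])
a=np.radians(-15.4);cx1=np.array([np.cos(a),np.sin(a),0]);cy1=np.array([-np.sin(a),np.cos(a),0]);z=np.array([0,0,1.])
cz=-.5*cx1+.866025*z; cx=.866025*cx1+.5*z
def graspR(s): return np.column_stack([np.cross(s*cx,-cz),s*cx,-cz])
b=np.radians(-3.5);sx=np.array([np.cos(b),np.sin(b),0]);sy=np.array([-np.sin(b),np.cos(b),0])
def hangR(s): return np.column_stack([np.cross(s*sx,-z),s*sx,-z])
SL=np.array([514,-214.5,212.]); SEAT=np.array([553,228,175.])
E
python3 - <<'E'
from h import *
s=r.sense();print(s["tcp_rot"],s["eef_pos"],s["opening"],s["clock"]);print(np.array(r.camera_model("wrist")["hand_eye"]))
for sg in(1,-1):
    print(sg,np.degrees(Ro.from_matrix(cur()[:3,:3].T@graspR(sg)).as_rotvec()))
    rows(T(graspR(sg),SL+120*cz),24)
E
```

```text
[ 3.1 -0.   0.3] [ 195.9 -593.5  231.3] 0.999910316596114 1.0
[[  -0.    -1.    -0.3   69. ]
 [   1.    -0.    -0.    -0.4]
 [  -0.    -0.3    1.  -141. ]
 [   0.     0.     0.     1. ]]
1 [-27.5  14.7 -55. ]
24 rows t_cm [2.04, -0.33, -0.36] r_deg [-1.15, 0.61, -2.29]
mid [ 342. -481.  267.] [ 426. -340.  298.] [ 456. -199.  316.]
-1 [ 17.3  32.2 120.3]
24 rows t_cm [-0.23, -2.43, 0.22] r_deg [0.72, 1.34, 5.01]
mid [ 183. -380.  225.] [ 302. -233.  257.] [ 456. -199.  316.]
```

>>> move_arm([
  {"tx": 2.04,"ty": -0.33,"tz": -0.36,"rx": -1.15,"ry": 0.61,"rz": -2.29,"gripper": 0.1},
  {"tx": 2.04,"ty": -0.33,"tz": -0.36,"rx": -1.15,"ry": 0.61,"rz": -2.29},
  {"tx": 2.04,"ty": -0.33,"tz": -0.36,"rx": -1.15,"ry": 0.61,"rz": -2.29},
  {"tx": 2.04,"ty": -0.33,"tz": -0.36,"rx": -1.15,"ry": 0.61,"rz": -2.29},
  {"tx": 2.04,"ty": -0.33,"tz": -0.36,"rx": -1.15,"ry": 0.61,"rz": -2.29},
  {"tx": 2.04,"ty": -0.33,"tz": -0.36,"rx": -1.15,"ry": 0.61,"rz": -2.29},
  {"tx": 2.04,"ty": -0.33,"tz": -0.36,"rx": -1.15,"ry": 0.61,"rz": -2.29},
  {"tx": 2.04,"ty": -0.33,"tz": -0.36,"rx": -1.15,"ry": 0.61,"rz": -2.29},
  {"tx": 2.04,"ty": -0.33,"tz": -0.36,"rx": -1.15,"ry": 0.61,"rz": -2.29},
  {"tx": 2.04,"ty": -0.33,"tz": -0.36,"rx": -1.15,"ry": 0.61,"rz": -2.29},
  {"tx": 2.04,"ty": -0.33,"tz": -0.36,"rx": -1.15,"ry": 0.61,"rz": -2.29},
  {"tx": 2.04,"ty": -0.33,"tz": -0.36,"rx": -1.15,"ry": 0.61,"rz": -2.29},
])

```text
invalid input
```

>>> move_arm([
  {"tx": 2.04,"ty": -0.33,"tz": -0.36,"rx": -1.15,"ry": 0.61,"rz": -2.29},
  {"tx": 2.04,"ty": -0.33,"tz": -0.36,"rx": -1.15,"ry": 0.61,"rz": -2.29},
  {"tx": 2.04,"ty": -0.33,"tz": -0.36,"rx": -1.15,"ry": 0.61,"rz": -2.29},
  {"tx": 2.04,"ty": -0.33,"tz": -0.36,"rx": -1.15,"ry": 0.61,"rz": -2.29},
  {"tx": 2.04,"ty": -0.33,"tz": -0.36,"rx": -1.15,"ry": 0.61,"rz": -2.29},
  {"tx": 2.04,"ty": -0.33,"tz": -0.36,"rx": -1.15,"ry": 0.61,"rz": -2.29},
  {"tx": 2.04,"ty": -0.33,"tz": -0.36,"rx": -1.15,"ry": 0.61,"rz": -2.29},
  {"tx": 2.04,"ty": -0.33,"tz": -0.36,"rx": -1.15,"ry": 0.61,"rz": -2.29},
  {"tx": 2.04,"ty": -0.33,"tz": -0.36,"rx": -1.15,"ry": 0.61,"rz": -2.29},
  {"tx": 2.04,"ty": -0.33,"tz": -0.36,"rx": -1.15,"ry": 0.61,"rz": -2.29},
  {"tx": 2.04,"ty": -0.33,"tz": -0.36,"rx": -1.15,"ry": 0.61,"rz": -2.29},
  {"tx": 2.04,"ty": -0.33,"tz": -0.36,"rx": -1.15,"ry": 0.61,"rz": -2.29},
])

```text
invalid input
```

Run:
```python
from h import *
s=r.sense();im,d=r.grab_frame("wrist");cv2.imwrite("pics/w1.png",im[:,:,::-1]);np.save("pics/w1_d.npy",d)
print(s["qpos"],s["opening"],s["clock"],s["contact_force"])
for o in r.place_of("carrier_grip","wrist")[:3]:print(o)
hs=cv2.cvtColor(im,cv2.COLOR_RGB2HSV)
o=((hs[...,0]>5)&(hs[...,0]<20)&(hs[...,1]>150)&(hs[...,2]>120)).astype(np.uint8)
n,l,st,ce=cv2.connectedComponentsWithStats(o)
k=1+st[1:,4].argmax();print(st[k],ce[k]);ii=np.argwhere(l==k);ii=ii[d[ii[:,0],ii[:,1]]>0]
P=np.array([toworld("wrist",i,j,d[i,j],s) for i,j in ii[::max(1,len(ii)//150)]]);print(P.min(0),np.median(P,0),P.max(0))
print("in carrier axes rel SL",np.median((P-SL)@np.column_stack([cx,cy1,cz]),0),"proj SL",proj("wrist",SL,s))
rows(T(graspR(1),SL+120*cz),1)
```

```text
[-1.3  0.4  1.6  0.   1.2 -0. ] 0.999910316596114 1.0 [-0.5 -0.1 -0.3]Traceback (most recent call last):
  File "<stdin>", line 8, in <module>
ValueError: attempt to get argmax of an empty sequence
```

View pics/w1.png

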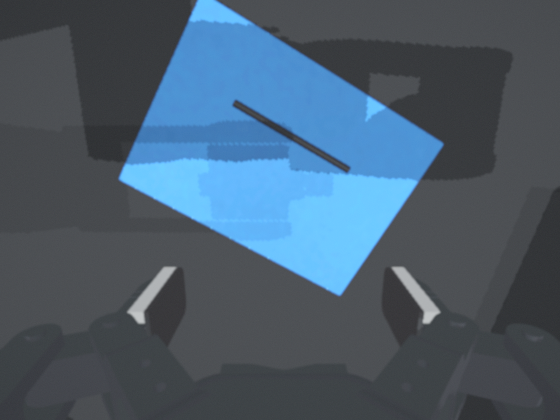

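The arm hasn't moved (the picture shows only the blue mat under the start pose). Trying a row with every field filled in.

>>> move_arm([
  {"tx": 2.04,"ty": -0.33,"tz": -0.36,"rx": -1.15,"ry": 0.61,"rz": -2.29,"gripper": 0.1},
])

```text
clock: 1.2
eef_pos: [213.4, -584.6, 234.5]
tcp_rot: [3.121, -0.01, 0.358]
contact_force: [0.8, 0.5, 0.3]
opening: 0.854
```

>>> move_arm([
  {"tx": 2.04,"ty": -0.33,"tz": -0.36,"rx": -1.15,"ry": 0.61,"rz": -2.29,"gripper": 0.1},
  {"tx": 2.04,"ty": -0.33,"tz": -0.36,"rx": -1.15,"ry": 0.61,"rz": -2.29,"gripper": 0.1},
  {"tx": 2.04,"ty": -0.33,"tz": -0.36,"rx": -1.15,"ry": 0.61,"rz": -2.29,"gripper": 0.1},
  {"tx": 2.04,"ty": -0.33,"tz": -0.36,"rx": -1.15,"ry": 0.61,"rz": -2.29,"gripper": 0.1},
  {"tx": 2.04,"ty": -0.33,"tz": -0.36,"rx": -1.15,"ry": 0.61,"rz": -2.29,"gripper": 0.1},
  {"tx": 2.04,"ty": -0.33,"tz": -0.36,"rx": -1.15,"ry": 0.61,"rz": -2.29,"gripper": 0.1},
  {"tx": 2.04,"ty": -0.33,"tz": -0.36,"rx": -1.15,"ry": 0.61,"rz": -2.29,"gripper": 0.1},
  {"tx": 2.04,"ty": -0.33,"tz": -0.36,"rx": -1.15,"ry": 0.61,"rz": -2.29,"gripper": 0.1},
  {"tx": 2.04,"ty": -0.33,"tz": -0.36,"rx": -1.15,"ry": 0.61,"rz": -2.29,"gripper": 0.1},
  {"tx": 2.04,"ty": -0.33,"tz": -0.36,"rx": -1.15,"ry": 0.61,"rz": -2.29,"gripper": 0.1},
  {"tx": 2.04,"ty": -0.33,"tz": -0.36,"rx": -1.15,"ry": 0.61,"rz": -2.29,"gripper": 0.1},
  {"tx": 2.04,"ty": -0.33,"tz": -0.36,"rx": -1.15,"ry": 0.61,"rz": -2.29,"gripper": 0.1},
])

```text
clock: 2.4
eef_pos: [390.9, -413.2, 283.6]
tcp_rot: [2.855, -0.065, 0.855]
contact_force: [-0.6, -0.7, -0.3]
opening: 0.553
```

>>> move_arm([
  {"tx": 2.04,"ty": -0.33,"tz": -0.36,"rx": -1.15,"ry": 0.61,"rz": -2.29,"gripper": 0.1},
  {"tx": 2.04,"ty": -0.33,"tz": -0.36,"rx": -1.15,"ry": 0.61,"rz": -2.29,"gripper": 0.1},
  {"tx": 2.04,"ty": -0.33,"tz": -0.36,"rx": -1.15,"ry": 0.61,"rz": -2.29,"gripper": 0.1},
  {"tx": 2.04,"ty": -0.33,"tz": -0.36,"rx": -1.15,"ry": 0.61,"rz": -2.29,"gripper": 0.1},
  {"tx": 2.04,"ty": -0.33,"tz": -0.36,"rx": -1.15,"ry": 0.61,"rz": -2.29,"gripper": 0.1},
  {"tx": 2.04,"ty": -0.33,"tz": -0.36,"rx": -1.15,"ry": 0.61,"rz": -2.29,"gripper": 0.1},
  {"tx": 2.04,"ty": -0.33,"tz": -0.36,"rx": -1.15,"ry": 0.61,"rz": -2.29,"gripper": 0.1},
  {"tx": 2.04,"ty": -0.33,"tz": -0.36,"rx": -1.15,"ry": 0.61,"rz": -2.29,"gripper": 0.1},
  {"tx": 2.04,"ty": -0.33,"tz": -0.36,"rx": -1.15,"ry": 0.61,"rz": -2.29,"gripper": 0.1},
  {"tx": 2.04,"ty": -0.33,"tz": -0.36,"rx": -1.15,"ry": 0.61,"rz": -2.29,"gripper": 0.1},
  {"tx": 2.04,"ty": -0.33,"tz": -0.36,"rx": -1.15,"ry": 0.61,"rz": -2.29,"gripper": 0.1},
])

```text
clock: 3.5
eef_pos: [456.6, -196.8, 315.7]
tcp_rot: [2.616, 0.002, 1.304]
contact_force: [0.2, 0.3, 0.3]
opening: 0.552
```

```bash
cat > look.py <<'E'
from h import *
import sys
s=r.sense();im,d=r.grab_frame("wrist");cv2.imwrite(f"pics/{sys.argv[1]}.png",im[:,:,::-1])
print(np.array(s["qpos"])*100,s["opening"],s["clock"],s["contact_force"])
for o in r.place_of("carrier_grip","wrist")[:3]:print(o)
hs=cv2.cvtColor(im,cv2.COLOR_RGB2HSV)
o=((hs[...,0]>5)&(hs[...,0]<20)&(hs[...,1]>150)&(hs[...,2]>120)).astype(np.uint8)
n,l,st,ce=cv2.connectedComponentsWithStats(o)
if n>1:
    k=1+st[1:,4].argmax();print(st[k],ce[k]);ii=np.argwhere(l==k);ii=ii[d[ii[:,0],ii[:,1]]>0]
    P=np.array([toworld("wrist",i,j,d[i,j],s) for i,j in ii[::max(1,len(ii)//150)]])
    Q=(P-SL)@np.column_stack([cx,cy1,cz]);print("sleeve rel SL in carrier axes, 5/50/95%",np.percentile(Q,[5,50,95],axis=0))
print("proj SL",proj("wrist",SL,s))
rows(T(graspR(1),SL+120*cz),1)
E
python3 look.py w2
```

```text
[-48.3 -19.3 214.8  16.9  67.7 -32.1] 0.552107297327574 3.5 [0.2 0.3 0.3]
{'location': [211.1, 282.9], 'confidence': 0.94}
{'location': [157.8, 51.7], 'confidence': 0.77}
[277 194  18  36 566] [285.6 211.9]
sleeve rel SL in carrier axes, 5/50/95% [[ -4.7 -11.8   3.2]
 [  1.6   1.3   4.7]
 [  7.3  13.9   5.9]]
proj SL [211.9 283.9]
1 rows t_cm [-0.26, 0.1, -0.01] r_deg [0.07, 0.01, 0.19]
mid [ 456. -199.  316.] [ 456. -199.  316.] [ 456. -199.  316.]
```

View pics/w2.png

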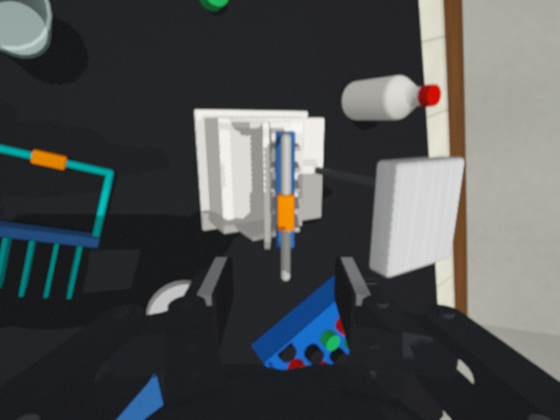

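The wrist view shows the sleeve at (212,286), bar running vertically between the fingers, lamp head to the right, clear of the right finger. Advance along the tool axis and close.

>>> move_arm([
  {"tx": -0.1,"ty": 0.25,"tz": 1.5,"rx": 0,"ry": 0,"rz": 0,"gripper": 0.1},
  {"tx": 0,"ty": 0,"tz": 2,"rx": 0,"ry": 0,"rz": 0,"gripper": 0.1},
  {"tx": 0,"ty": 0,"tz": 2,"rx": 0,"ry": 0,"rz": 0,"gripper": 0.1},
  {"tx": 0,"ty": 0,"tz": 2,"rx": 0,"ry": 0,"rz": 0,"gripper": 0.1},
  {"tx": 0,"ty": 0,"tz": 2,"rx": 0,"ry": 0,"rz": 0,"gripper": 0.1},
  {"tx": 0,"ty": 0,"tz": 1.5,"rx": 0,"ry": 0,"rz": 0,"gripper": 0.1},
  {"tx": 0,"ty": 0,"tz": 1.5,"rx": 0,"ry": 0,"rz": 0,"gripper": 0.1},
  {"tx": 0,"ty": 0,"tz": 1.4,"rx": 0,"ry": 0,"rz": 0,"gripper": 0.1},
  {"tx": 0,"ty": 0,"tz": 0,"rx": 0,"ry": 0,"rz": 0,"gripper": 0.1},
])

```text
clock: 4.5
eef_pos: [525.2, -218.7, 194.7]
tcp_rot: [2.62, 0.001, 1.301]
contact_force: [0.2, -0.3, 0.1]
opening: 0.553
```

```bash
python3 look.py w3; python3 -c "
from h import *
C=cur();print((C[:3,3]-SL)@np.column_stack([cx,cy1,cz]))"
```

```text
[-45.   11.2 216.9  25.6  35.6 -39.8] 0.5529125885741611 4.5 [ 0.2 -0.3  0.1]
{'location': [298.3, 284.6], 'confidence': 0.75}
[ 266  258   36   78 2468] [283.4 298.2]
sleeve rel SL in carrier axes, 5/50/95% [[ -4.8 -12.5   2.8]
 [  1.4   2.1   4.8]
 [  7.3  14.2   5.5]]
proj SL [296.5 280.7]
1 rows t_cm [0.08, -0.25, -13.96] r_deg [-0.01, 0.12, -0.01]
mid [ 456. -199.  316.] [ 456. -199.  316.] [ 456. -199.  316.]
[  2.4  -1.1 -19.6]
```

>>> move_arm([
  {"tx": 0.2,"ty": 0,"tz": 0.1,"rx": 0,"ry": 0,"rz": 0,"gripper": -1},
  {"tx": 0,"ty": 0,"tz": 0,"rx": 0,"ry": 0,"rz": 0,"gripper": -1},
  {"tx": 0,"ty": 0,"tz": 0,"rx": 0,"ry": 0,"rz": 0,"gripper": -1},
  {"tx": 0,"ty": 0,"tz": 0,"rx": 0,"ry": 0,"rz": 0,"gripper": -1},
  {"tx": 0,"ty": 0,"tz": 0,"rx": 0,"ry": 0,"rz": 0,"gripper": -1},
  {"tx": 0,"ty": 0,"tz": 0,"rx": 0,"ry": 0,"rz": 0,"gripper": -1},
], squeeze=90)

```text
clock: 5.2
eef_pos: [526.1, -216.7, 196.2]
tcp_rot: [2.617, 0.002, 1.301]
contact_force: [-5.5, 1.0, 5.8]
opening: 0.143
```

>>> move_arm([
  {"tx": 0,"ty": 0,"tz": -0.5,"rx": 0,"ry": 0,"rz": 0,"gripper": -1},
  {"tx": 0,"ty": 0,"tz": -1,"rx": 0,"ry": 0,"rz": 0,"gripper": -1},
  {"tx": 0,"ty": 0,"tz": -1.5,"rx": 0,"ry": 0,"rz": 0,"gripper": -1},
  {"tx": 0,"ty": 0,"tz": -1.5,"rx": 0,"ry": 0,"rz": 0,"gripper": -1},
  {"tx": 0,"ty": 0,"tz": -1.5,"rx": 0,"ry": 0,"rz": 0,"gripper": -1},
  {"tx": 0,"ty": 0,"tz": -1.5,"rx": 0,"ry": 0,"rz": 0,"gripper": -1},
  {"tx": 0,"ty": 0,"tz": -1.5,"rx": 0,"ry": 0,"rz": 0,"gripper": -1},
  {"tx": 0,"ty": 0,"tz": -1.5,"rx": 0,"ry": 0,"rz": 0,"gripper": -1},
  {"tx": 0,"ty": 0,"tz": -1.5,"rx": 0,"ry": 0,"rz": 0,"gripper": -1},
  {"tx": 0,"ty": 0,"tz": -1.5,"rx": 0,"ry": 0,"rz": 0,"gripper": -1},
  {"tx": 0,"ty": 0,"tz": -1,"rx": 0,"ry": 0,"rz": 0,"gripper": -1},
  {"tx": 0,"ty": 0,"tz": 0,"rx": 0,"ry": 0,"rz": 0,"gripper": -1},
])

```text
clock: 6.4
eef_pos: [456.0, -197.2, 322.3]
tcp_rot: [2.616, 0.002, 1.301]
contact_force: [-0.0, -0.2, -4.4]
opening: 0.143
```

Run:
```python
from h import *
s=r.sense();im,d=r.grab_frame("side");im2,_=r.grab_frame("wrist")
a=cv2.resize(im[80:260,200:440],(400,300));b=cv2.resize(im2,(400,300))
cv2.imwrite("pics/l1.png",np.hstack([a,b])[:,:,::-1])
print(s["contact_force"],s["opening"])
C=cur();H=SEAT+np.array([0,0,60.])-110*sx+10*sy;H[2]-=19-0
G=T(hangR(1),H)
mid=T(hangR(1),[450,-150,330.]);rows(mid,12);rows(T(hangR(1),H+[0,0,70]),18,mid);print(H)
```

```text
[-0.  -0.2 -4.4] 0.14334066492970501
12 rows t_cm [0.38, -0.09, -0.11] r_deg [2.49, 0.27, -0.97]
mid [ 454. -177.  324.] [ 452. -162.  327.] [ 450. -150.  330.]
18 rows t_cm [2.19, -0.17, 0.24] r_deg [0.0, 0.0, 0.0]
mid [448.   3. 313.] [446. 135. 298.] [444. 245. 286.]
[443.8 244.7 216. ]
```

View pics/l1.png

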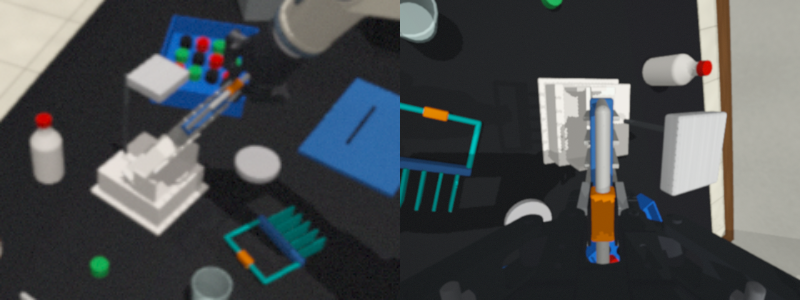

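Carrier held (weight about 4.4 N), aligned in the grip and clear of the cradle. Turning it upright and carrying it to the stand's front.

>>> move_arm([
  {"tx": 0.38,"ty": -0.09,"tz": -0.11,"rx": 2.5,"ry": 0.27,"rz": -0.97,"gripper": -1},
  {"tx": 0.38,"ty": -0.09,"tz": -0.11,"rx": 2.5,"ry": 0.27,"rz": -0.97,"gripper": -1},
  {"tx": 0.38,"ty": -0.09,"tz": -0.11,"rx": 2.5,"ry": 0.27,"rz": -0.97,"gripper": -1},
  {"tx": 0.38,"ty": -0.09,"tz": -0.11,"rx": 2.5,"ry": 0.27,"rz": -0.97,"gripper": -1},
  {"tx": 0.38,"ty": -0.09,"tz": -0.11,"rx": 2.5,"ry": 0.27,"rz": -0.97,"gripper": -1},
  {"tx": 0.38,"ty": -0.09,"tz": -0.11,"rx": 2.5,"ry": 0.27,"rz": -0.97,"gripper": -1},
  {"tx": 0.38,"ty": -0.09,"tz": -0.11,"rx": 2.5,"ry": 0.27,"rz": -0.97,"gripper": -1},
  {"tx": 0.38,"ty": -0.09,"tz": -0.11,"rx": 2.5,"ry": 0.27,"rz": -0.97,"gripper": -1},
  {"tx": 0.38,"ty": -0.09,"tz": -0.11,"rx": 2.5,"ry": 0.27,"rz": -0.97,"gripper": -1},
  {"tx": 0.38,"ty": -0.09,"tz": -0.11,"rx": 2.5,"ry": 0.27,"rz": -0.97,"gripper": -1},
  {"tx": 0.38,"ty": -0.09,"tz": -0.11,"rx": 2.5,"ry": 0.27,"rz": -0.97,"gripper": -1},
  {"tx": 0.38,"ty": -0.09,"tz": -0.11,"rx": 2.5,"ry": 0.27,"rz": -0.97,"gripper": -1},
])

```text
clock: 7.7
eef_pos: [451.1, -149.7, 329.2]
tcp_rot: [-3.138, -0.001, 1.51]
contact_force: [-0.2, 0.3, -4.8]
opening: 0.145
```

>>> move_arm([
  {"tx": 1.5,"ty": -0.1,"tz": 0.1,"rx": 0,"ry": 0,"rz": 0,"gripper": -1},
  {"tx": 2.5,"ty": -0.2,"tz": 0.2,"rx": 0,"ry": 0,"rz": 0,"gripper": -1},
  {"tx": 3.4,"ty": -0.25,"tz": 0.4,"rx": 0,"ry": 0,"rz": 0,"gripper": -1},
  {"tx": 3.4,"ty": -0.25,"tz": 0.4,"rx": 0,"ry": 0,"rz": 0,"gripper": -1},
  {"tx": 3.4,"ty": -0.25,"tz": 0.4,"rx": 0,"ry": 0,"rz": 0,"gripper": -1},
  {"tx": 3.4,"ty": -0.25,"tz": 0.4,"rx": 0,"ry": 0,"rz": 0,"gripper": -1},
  {"tx": 3.4,"ty": -0.25,"tz": 0.4,"rx": 0,"ry": 0,"rz": 0,"gripper": -1},
  {"tx": 3.4,"ty": -0.25,"tz": 0.4,"rx": 0,"ry": 0,"rz": 0,"gripper": -1},
  {"tx": 3.4,"ty": -0.25,"tz": 0.4,"rx": 0,"ry": 0,"rz": 0,"gripper": -1},
  {"tx": 3.4,"ty": -0.25,"tz": 0.4,"rx": 0,"ry": 0,"rz": 0,"gripper": -1},
  {"tx": 3.4,"ty": -0.25,"tz": 0.4,"rx": 0,"ry": 0,"rz": 0,"gripper": -1},
  {"tx": 3,"ty": -0.25,"tz": 0.4,"rx": 0,"ry": 0,"rz": 0,"gripper": -1},
])

```text
clock: 8.9
eef_pos: [445.9, 229.2, 286.2]
tcp_rot: [-3.14, -0.001, 1.51]
contact_force: [0.6, -0.4, -3.8]
opening: 0.146
```

Run:
```python
from h import *
s=r.sense();out=[];print(s["eef_pos"],s["tcp_rot"],s["contact_force"])
im,d=r.grab_frame("wrist")
hs=cv2.cvtColor(im,cv2.COLOR_RGB2HSV);bl=(hs[...,1]>120)&(hs[...,0]>100)&(hs[...,0]<125)&(d>0)
mb=[]
gr=(hs[...,1]<60)&(d>0)
m=r.camera_model("wrist")
import h
h.r=type("R",(),dict(camera_model=staticmethod(lambda n:m)))
def cl(mask,lo,hi):
    L=np.array([toworld("wrist",i,j,d[i,j],s) for i,j in np.argwhere(mask)[::2]]);return L[(L[:,2]>lo)&(L[:,2]<hi)]
for n,mk,lo,hi in(("comb",bl,38,62),("prongs",gr,155,205),("base",gr,5,17)):
    P=cl(mk,lo,hi);P=P[(P[:,0]>440)&(P[:,1]>80)]
    if len(P)<9: print(n,len(P));continue
    rc=cv2.minAreaRect(P[:,:2].astype(np.float32));print(n,len(P),np.array(rc[0]),np.array(rc[1]),round(rc[2],1),np.percentile(P,[1,50,99],axis=0),cv2.boxPoints(rc).round(0).tolist())
    if n=="prongs":
        q=(P-SEAT)@np.column_stack([sx,sy,z])
        for sg in(1,-1):
            k=q[q[:,1]*sg>0];kk=k[abs(abs(k[:,1])-34)<12]; print(sg,len(kk),np.percentile(kk,[2,50,98],axis=0))
g=np.hstack([im[:,:,::-1]]);cv2.imwrite("pics/w4.png",g)
```

```text
[445.9 229.2 286.2] [-3.1 -0.   1.5] [ 0.6 -0.4 -3.8]
comb 1677 [553.1 238.5] [163.2  45.6] 86.3 [[527.2 159.6  38.6]
 [551.2 244.8  50.3]
 [577.4 319.5  52.8]] [[525.0, 159.0], [571.0, 156.0], [581.0, 318.0], [536.0, 321.0]]
prongs 1447 [536.5 231.4] [ 75.9 158.2] 86.0 [[457.7 190.4 158.3]
 [577.1 229.4 178. ]
 [615.  269.2 201.2]] [[455.0, 199.0], [613.0, 188.0], [618.0, 264.0], [460.0, 275.0]]
1 687 [[-44.7  31.9  -8.8]
 [ 26.2  36.3   3.2]
 [ 60.1  39.6  14.3]]
-1 695 [[-93.9 -35.3 -15.5]
 [ 25.7 -30.2   1.8]
 [ 59.9 -26.3  19. ]]
base 6262 [564.9 229.4] [188.9 169.9] 86.5 [[479.4 138.8   6.2]
 [550.1 240.1   8.5]
 [649.8 323.9  11.6]] [[474.0, 140.0], [644.0, 130.0], [655.0, 318.0], [486.0, 329.0]]
```

View pics/w4.png

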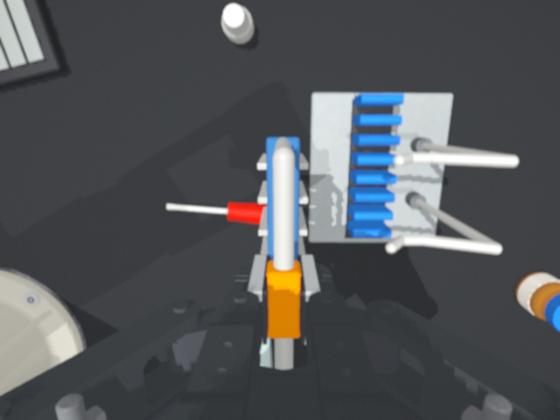

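The stand with comb (blue, fins at rows 100–233) lies beyond the carrier. Comb centre is at (553,238.5), and the prongs are centred near y≈230, so the comb is shifted about +8.5 mm. I'll enter with the bar 38 mm above the seat.

>>> move_arm([
  {"tx": 0.6,"ty": 0,"tz": 1,"rx": 0,"ry": 0,"rz": 0,"gripper": -1},
  {"tx": 1,"ty": 0,"tz": 2,"rx": 0,"ry": 0,"rz": 0,"gripper": -1},
  {"tx": 0,"ty": 0,"tz": 2,"rx": 0,"ry": 0,"rz": 0,"gripper": -1},
  {"tx": 0,"ty": 0,"tz": 2,"rx": 0,"ry": 0,"rz": 0,"gripper": -1},
  {"tx": 0,"ty": 0,"tz": 1.3,"rx": 0,"ry": 0,"rz": 0,"gripper": -1},
  {"tx": 0,"ty": 0,"tz": 0.7,"rx": 0,"ry": 0,"rz": 0,"gripper": -1},
  {"tx": 0,"ty": 0,"tz": 0,"rx": 0,"ry": 0,"rz": 0,"gripper": -1},
])

```text
clock: 9.65
eef_pos: [446.4, 242.7, 196.3]
tcp_rot: [-3.139, 0.001, 1.509]
contact_force: [-0.4, -0.1, -3.1]
opening: 0.142
```

Run:
```python
from h import *
s=r.sense();print(s["eef_pos"],s["tcp_rot"],s["contact_force"])
im,d=r.grab_frame("wrist");hs=cv2.cvtColor(im,cv2.COLOR_RGB2HSV)
C=cur();m=r.camera_model("wrist")
import h
h.r=type("R",(),dict(camera_model=staticmethod(lambda n:m)))
def cl(mask):
    return np.array([toworld("wrist",i,j,d[i,j],s) for i,j in np.argwhere(mask&(d>0))])
bl=(hs[...,1]>120)&(hs[...,0]>100)&(hs[...,0]<125); og=(hs[...,0]>5)&(hs[...,0]<20)&(hs[...,1]>150)&(hs[...,2]>100)
B=np.column_stack([sx,sy,z])
P=cl(og);q=(P-C[:3,3])@B;print("sleeve rel TCP (sx,sy,z)",np.percentile(q,[2,50,98],axis=0))
P=cl(bl);q=(P-C[:3,3])@B;rl=q[(q[:,2]>-75)&(q[:,2]<-35)&(abs(q[:,0])<20)];print("rail",len(rl),np.percentile(rl,[2,50,98],axis=0) if len(rl) else 0)
k=P[(P[:,2]>38)&(P[:,2]<60)&(P[:,0]>500)];print("comb",len(k),cv2.minAreaRect(k[:,:2].astype(np.float32)))
rows(T(hangR(1),[553,238.5,195]),1)
```

```text
[446.4 242.7 196.3] [-3.1  0.   1.5] [-0.4 -0.1 -3.1]
sleeve rel TCP (sx,sy,z) [[ -6.3 -15.6  14.2]
 [ -0.2  -2.4  23.6]
 [  6.3  13.1  27.4]]
rail 1157 [[-10.1 -13.  -60.7]
 [ -6.8  33.  -58.4]
 [  9.1  60.1 -57. ]]
comb 5866 ((553.0855712890625, 238.30337524414062), (162.9162139892578, 46.193084716796875), 86.44107055664062)Traceback (most recent call last):
  File "<stdin>", line 14, in <module>
  File "h.py", line 36, in rows
    C=cur() if C is None else C
      ~~~^^
  File "h.py", line 34, in cur
    s=r.sense();return T(Ro.from_euler('xyz',s["tcp_rot"]).as_matrix(),s["eef_pos"])
      ^^^^^^^
AttributeError: type object 'R' has no attribute 'sense'
```

>>> move_arm([
  {"tx": 0.33,"ty": 1,"tz": 0,"rx": 0,"ry": 0,"rz": 0,"gripper": -1},
  {"tx": 0,"ty": 1.2,"tz": 0,"rx": 0,"ry": 0,"rz": 0,"gripper": -1},
  {"tx": 0,"ty": 1.2,"tz": 0,"rx": 0,"ry": 0,"rz": 0,"gripper": -1},
  {"tx": 0,"ty": 1.2,"tz": 0,"rx": 0,"ry": 0,"rz": 0,"gripper": -1},
  {"tx": 0,"ty": 1.2,"tz": 0,"rx": 0,"ry": 0,"rz": 0,"gripper": -1},
  {"tx": 0,"ty": 1.2,"tz": 0,"rx": 0,"ry": 0,"rz": 0,"gripper": -1},
  {"tx": 0,"ty": 1.2,"tz": 0,"rx": 0,"ry": 0,"rz": 0,"gripper": -1},
  {"tx": 0,"ty": 1,"tz": 0,"rx": 0,"ry": 0,"rz": 0,"gripper": -1},
  {"tx": 0,"ty": 0.9,"tz": 0,"rx": 0,"ry": 0,"rz": 0,"gripper": -1},
  {"tx": 0,"ty": 0.55,"tz": 0,"rx": 0,"ry": 0,"rz": 0,"gripper": -1},
  {"tx": 0,"ty": 0,"tz": 0,"rx": 0,"ry": 0,"rz": 0,"gripper": -1},
  {"tx": 0,"ty": 0,"tz": 0,"rx": 0,"ry": 0,"rz": 0,"gripper": -1},
])

```text
clock: 10.9
eef_pos: [552.8, 239.8, 196.9]
tcp_rot: [-3.139, -0.0, 1.509]
contact_force: [0.2, 0.3, -4.1]
opening: 0.148
```

Run:
```python
from h import *
s=r.sense();print(s["eef_pos"],s["tcp_rot"],s["contact_force"],s["wrist_torque"])
im,d=r.grab_frame("wrist");i2,_=r.grab_frame("side")
cv2.imwrite("pics/w5.png",np.hstack([cv2.resize(im,(400,300)),cv2.resize(i2[215:365,150:350],(400,300),interpolation=cv2.INTER_CUBIC)])[:,:,::-1])
```

```text
[552.8 239.8 196.9] [-3.1 -0.   1.5] [ 0.2  0.3 -4.1] [ 0. -0.  0.]
```

View pics/w5.png

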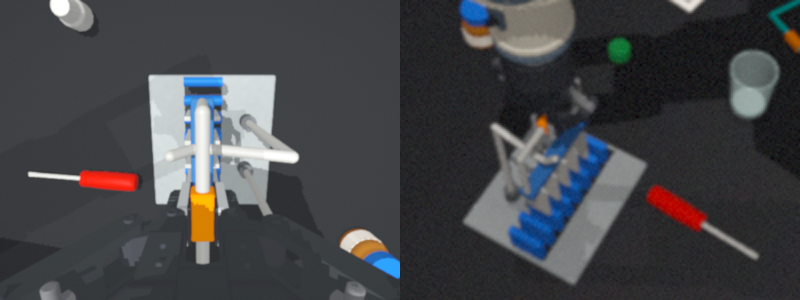

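The wrist view shows the bar above both prong tips with the rail beyond them, and the side view shows the coupons over the comb gaps. Lowering gently past the fin-top height.

>>> move_arm([
  {"tx": 0,"ty": 0,"tz": 0.3,"rx": 0,"ry": 0,"rz": 0,"gripper": -1},
  {"tx": 0,"ty": 0,"tz": 0.4,"rx": 0,"ry": 0,"rz": 0,"gripper": -1},
  {"tx": 0,"ty": 0,"tz": 0.3,"rx": 0,"ry": 0,"rz": 0,"gripper": -1},
  {"tx": 0,"ty": 0,"tz": 0.2,"rx": 0,"ry": 0,"rz": 0,"gripper": -1},
  {"tx": 0,"ty": 0,"tz": 0.2,"rx": 0,"ry": 0,"rz": 0,"gripper": -1},
  {"tx": 0,"ty": 0,"tz": 0.2,"rx": 0,"ry": 0,"rz": 0,"gripper": -1},
  {"tx": 0,"ty": 0,"tz": 0.2,"rx": 0,"ry": 0,"rz": 0,"gripper": -1},
  {"tx": 0,"ty": 0,"tz": 0,"rx": 0,"ry": 0,"rz": 0,"gripper": -1},
])

```text
clock: 11.8
eef_pos: [553.0, 239.9, 178.8]
tcp_rot: [-3.14, -0.0, 1.509]
contact_force: [0.3, 0.1, -4.8]
opening: 0.146
```

>>> move_arm([
  {"tx": 0,"ty": 0,"tz": 0.2,"rx": 0,"ry": 0,"rz": 0,"gripper": -1},
  {"tx": 0,"ty": 0,"tz": 0.2,"rx": 0,"ry": 0,"rz": 0,"gripper": -1},
  {"tx": 0,"ty": 0,"tz": 0.2,"rx": 0,"ry": 0,"rz": 0,"gripper": -1},
  {"tx": 0,"ty": 0,"tz": 0.2,"rx": 0,"ry": 0,"rz": 0,"gripper": -1},
  {"tx": 0,"ty": 0,"tz": 0,"rx": 0,"ry": 0,"rz": 0,"gripper": -1},
])

```text
clock: 12.3
eef_pos: [552.9, 239.8, 170.8]
tcp_rot: [-3.139, -0.0, 1.509]
contact_force: [0.7, -0.4, -4.1]
opening: 0.146
```

Free of the fin tops (bar about 13 mm above the seat, no reaction). Continuing to the seat.

>>> move_arm([
  {"tx": 0,"ty": 0,"tz": 0.2,"rx": 0,"ry": 0,"rz": 0,"gripper": -1},
  {"tx": 0,"ty": 0,"tz": 0.2,"rx": 0,"ry": 0,"rz": 0,"gripper": -1},
  {"tx": 0,"ty": 0,"tz": 0.2,"rx": 0,"ry": 0,"rz": 0,"gripper": -1},
  {"tx": 0,"ty": 0,"tz": 0.2,"rx": 0,"ry": 0,"rz": 0,"gripper": -1},
  {"tx": 0,"ty": 0,"tz": 0.1,"rx": 0,"ry": 0,"rz": 0,"gripper": -1},
  {"tx": 0,"ty": 0,"tz": 0.1,"rx": 0,"ry": 0,"rz": 0,"gripper": -1},
  {"tx": 0,"ty": 0,"tz": 0,"rx": 0,"ry": 0,"rz": 0,"gripper": -1},
])

```text
clock: 13.0
eef_pos: [553.1, 239.9, 161.0]
tcp_rot: [-3.14, -0.0, 1.509]
contact_force: [0.1, 0.4, -4.7]
opening: 0.147
```

>>> move_arm([
  {"tx": 0,"ty": 0,"tz": 0.1,"rx": 0,"ry": 0,"rz": 0,"gripper": -1},
  {"tx": 0,"ty": 0,"tz": 0.1,"rx": 0,"ry": 0,"rz": 0,"gripper": -1},
  {"tx": 0,"ty": 0,"tz": 0,"rx": 0,"ry": 0,"rz": 0,"gripper": -1},
])

```text
clock: 13.3
eef_pos: [553.1, 239.9, 159.0]
tcp_rot: [-3.14, -0.0, 1.509]
contact_force: [-0.2, -0.7, -5.0]
opening: 0.141
```

>>> move_arm([
  {"tx": 0,"ty": 0,"tz": 0.1,"rx": 0,"ry": 0,"rz": 0,"gripper": -1},
  {"tx": 0,"ty": 0,"tz": 0.1,"rx": 0,"ry": 0,"rz": 0,"gripper": -1},
  {"tx": 0,"ty": 0,"tz": 0,"rx": 0,"ry": 0,"rz": 0,"gripper": -1},
])

```text
clock: 13.6
eef_pos: [553.0, 239.9, 156.9]
tcp_rot: [-3.14, -0.0, 1.509]
contact_force: [0.2, -0.2, -3.3]
opening: 0.143
```

>>> move_arm([
  {"tx": 0,"ty": 0,"tz": 0.1,"rx": 0,"ry": 0,"rz": 0,"gripper": -1},
  {"tx": 0,"ty": 0,"tz": 0,"rx": 0,"ry": 0,"rz": 0,"gripper": -1},
  {"tx": 0,"ty": 0,"tz": 0,"rx": 0,"ry": 0,"rz": 0,"gripper": -1},
])

```text
clock: 13.9
eef_pos: [553.1, 240.0, 156.1]
tcp_rot: [-3.14, -0.0, 1.509]
contact_force: [-1.0, 0.7, -3.5]
opening: 0.143
```

>>> move_arm([
  {"tx": 0,"ty": 0,"tz": 0.1,"rx": 0,"ry": 0,"rz": 0,"gripper": -1},
  {"tx": 0,"ty": 0,"tz": 0,"rx": 0,"ry": 0,"rz": 0,"gripper": -1},
  {"tx": 0,"ty": 0,"tz": 0,"rx": 0,"ry": 0,"rz": 0,"gripper": -1},
])

```text
clock: 14.2
eef_pos: [553.2, 240.0, 155.5]
tcp_rot: [-3.14, -0.001, 1.509]
contact_force: [-1.5, -0.5, 0.3]
opening: 0.142
```

>>> move_arm([
  {"tx": 0,"ty": 0,"tz": 0.05,"rx": 0,"ry": 0,"rz": 0,"gripper": -1},
  {"tx": 0,"ty": 0,"tz": 0.05,"rx": 0,"ry": 0,"rz": 0,"gripper": -1},
  {"tx": 0,"ty": 0,"tz": 0,"rx": 0,"ry": 0,"rz": 0,"gripper": -1},
])

```text
clock: 14.5
eef_pos: [553.3, 240.1, 155.2]
tcp_rot: [-3.141, -0.001, 1.509]
contact_force: [-3.3, -2.0, 8.8]
opening: 0.143
```

The hook is taking the load. Backing off slightly and checking before release.

>>> move_arm([
  {"tx": 0,"ty": 0,"tz": -0.08,"rx": 0,"ry": 0,"rz": 0,"gripper": -1},
  {"tx": 0,"ty": 0,"tz": 0,"rx": 0,"ry": 0,"rz": 0,"gripper": -1},
])

```text
clock: 14.7
eef_pos: [553.3, 240.0, 155.3]
tcp_rot: [-3.14, -0.001, 1.509]
contact_force: [-1.7, -0.9, 4.3]
opening: 0.142
```

Run:
```python
from h import *
s=r.sense();print(s["eef_pos"],s["tcp_rot"],s["contact_force"],np.array(s["wrist_torque"])*100)
im,d=r.grab_frame("wrist");i2,_=r.grab_frame("side")
cv2.imwrite("pics/w6.png",np.hstack([cv2.resize(im[70:300,140:450],(400,300),interpolation=cv2.INTER_CUBIC),cv2.resize(i2[230:350,170:330],(400,300),interpolation=cv2.INTER_CUBIC)])[:,:,::-1])
```

```text
[553.3 240.  155.3] [-3.1 -0.   1.5] [-1.7 -0.9  4.3] [-15.7  27.7  -4.8]
```

View pics/w6.png

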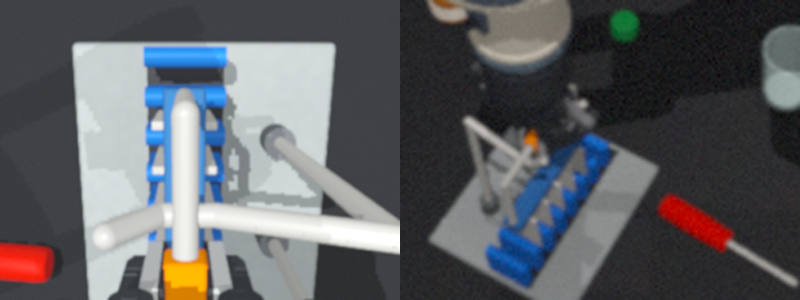

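The bar rests across the prong, left of the upturned tip is clear, coupons show between the fins. Releasing.

>>> move_arm([
  {"tx": 0,"ty": 0,"tz": 0,"rx": 0,"ry": 0,"rz": 0,"gripper": -0.6},
  {"tx": 0,"ty": 0,"tz": 0,"rx": 0,"ry": 0,"rz": 0,"gripper": -0.5},
  {"tx": 0,"ty": 0,"tz": 0,"rx": 0,"ry": 0,"rz": 0,"gripper": -0.4},
  {"tx": 0,"ty": 0,"tz": 0,"rx": 0,"ry": 0,"rz": 0,"gripper": -0.2},
  {"tx": 0,"ty": 0,"tz": 0,"rx": 0,"ry": 0,"rz": 0,"gripper": -0.1},
  {"tx": 0,"ty": 0,"tz": 0,"rx": 0,"ry": 0,"rz": 0,"gripper": -0.1},
  {"tx": 0,"ty": 0,"tz": 0,"rx": 0,"ry": 0,"rz": 0,"gripper": -0.1},
])

```text
clock: 15.5
eef_pos: [553.1, 240.0, 154.9]
tcp_rot: [-3.14, -0.0, 1.509]
contact_force: [0.3, 0.4, -0.1]
opening: 0.446
```

Run:
```python
from h import *
s=r.sense()
im,d=r.grab_frame("wrist");hs=cv2.cvtColor(im,cv2.COLOR_RGB2HSV)
og=(hs[...,0]>5)&(hs[...,0]<20)&(hs[...,1]>150)&(hs[...,2]>100)&(d>0)
P=np.array([toworld("wrist",i,j,d[i,j],s) for i,j in np.argwhere(og)[::8]]);C=cur()
print(np.percentile((P-C[:3,3])@np.column_stack([sx,sy,z]),[2,50,98],axis=0))
```

```text
[[  -5.9 -156.8 -156. ]
 [   2.2   -6.5   24.8]
 [ 254.5   13.5   26.2]]
```

Zero force, sleeve still central between the open fingers. Withdrawing straight up.

>>> move_arm([
  {"tx": 0,"ty": 0,"tz": -0.5,"rx": 0,"ry": 0,"rz": 0,"gripper": -0.1},
  {"tx": 0,"ty": 0,"tz": -1,"rx": 0,"ry": 0,"rz": 0,"gripper": -0.1},
  {"tx": 0,"ty": 0,"tz": -1,"rx": 0,"ry": 0,"rz": 0,"gripper": -0.1},
  {"tx": 0,"ty": 0,"tz": -1,"rx": 0,"ry": 0,"rz": 0,"gripper": -0.1},
  {"tx": 0,"ty": 0,"tz": -1.5,"rx": 0,"ry": 0,"rz": 0,"gripper": -0.1},
  {"tx": 0,"ty": 0,"tz": -2,"rx": 0,"ry": 0,"rz": 0,"gripper": -0.1},
  {"tx": 0,"ty": 0,"tz": -2,"rx": 0,"ry": 0,"rz": 0,"gripper": -0.1},
  {"tx": 0,"ty": 0,"tz": -2,"rx": 0,"ry": 0,"rz": 0,"gripper": -0.1},
  {"tx": 0,"ty": -2,"tz": -2,"rx": 0,"ry": 0,"rz": 0,"gripper": -0.1},
  {"tx": 0,"ty": -3,"tz": -1,"rx": 0,"ry": 0,"rz": 0,"gripper": -0.1},
  {"tx": 0,"ty": -3,"tz": 0,"rx": 0,"ry": 0,"rz": 0,"gripper": -0.1},
  {"tx": 0,"ty": -3,"tz": 0,"rx": 0,"ry": 0,"rz": 0,"gripper": -0.1},
])

```text
clock: 16.75
eef_pos: [442.7, 246.7, 296.6]
tcp_rot: [-3.141, -0.001, 1.509]
contact_force: [-0.9, 1.0, 0.5]
opening: 0.454
```

>>> move_arm([
  {"tx": -2,"ty": -3,"tz": 0,"rx": 0,"ry": 0,"rz": 0,"gripper": -0.1},
  {"tx": -3,"ty": -2,"tz": 0,"rx": 0,"ry": 0,"rz": 0,"gripper": -0.1},
  {"tx": -3,"ty": 0,"tz": 0,"rx": 0,"ry": 0,"rz": 0,"gripper": -0.1},
  {"tx": -3,"ty": 0,"tz": 0,"rx": 0,"ry": 0,"rz": 0,"gripper": -0.1},
  {"tx": -3,"ty": 0,"tz": 0,"rx": 0,"ry": 0,"rz": 0,"gripper": -0.1},
  {"tx": 0,"ty": 0,"tz": 0,"rx": 0,"ry": 0,"rz": 0,"gripper": -0.1},
])

```text
clock: 17.35
eef_pos: [384.6, 107.6, 296.2]
tcp_rot: [-3.141, 0.0, 1.507]
contact_force: [-0.2, 0.6, -0.2]
opening: 0.449
```

Run:
```python
from h import *
s=r.sense();print(s["eef_pos"],s["contact_force"],s["clock"])
i2,d=r.grab_frame("side");i1,_=r.grab_frame("top")
print([(q,r.place_of(q,"side")[:1]) for q in("carrier_grip","carrier_rail")])
cv2.imwrite("pics/f.png",np.hstack([cv2.resize(i1[160:265,160:300],(400,300),interpolation=cv2.INTER_CUBIC),cv2.resize(i2[230:350,170:330],(400,300),interpolation=cv2.INTER_CUBIC)])[:,:,::-1])
```

```text
[384.6 107.6 296.2] [-0.2  0.6 -0.2] 17.35
[('carrier_grip', [{'location': [278.8, 226.3], 'confidence': 0.9}]), ('carrier_rail', [{'location': [226.2, 368.4], 'confidence': 0.97}])]
```

View pics/f.png

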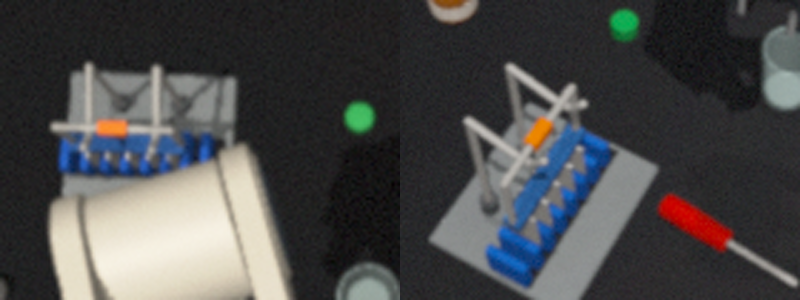

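The carrier hangs upright: the bar (sleeve at 110,128 in the left crop) lies across both prongs and the coupons sit between the fins. Handing in.

```bash
python3 -c "
from rig import r
print(r.sense()['clock']); print(r.sign_off())"
```

```text
17.55
the job is handed in; nothing more can be done
None
```

I took the bare-steel carrier out of the cradle along its lean, turned it upright and hung it by its bar on both prongs. The coupons are between the comb fins. I handed the job in at 17.6 s of the 64 s allowed.

- **Lowering:** The wrist camera put the comb about 8.5 mm off centre towards +y, so I lined the carrier up with its gaps. It went past the fin tops on the first try with no reaction force.
- **Letting go:** The hook took the weight before I opened the fingers. The wrist force went from about -4.5 N to +4 N, with a brief peak of about 9 N. After release it read about 0 N.
- **Last pictures:** The top and side views show the bar across both prongs, the carrier vertical and the coupons between the fins, with the gripper clear. The mount, driver and beaker, which show in these crops, look undisturbed. I did not check the bystanders that lie outside them.
- **Disagreements:**
    - The bar met the hook about 2 mm lower than I had estimated, which is within the calibration error.
    - The network's last "carrier_rail" answer was on the teal look-alike rather than the carrier, so I relied on the picture.
    - My first two move calls were refused as invalid input, apparently because rows left out the gripper value. Nothing moved.

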